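Turn and nest the empty stack-nest tote

ROBOT

A 7-joint arm with a two-finger parallel gripper is mounted at the origin on the work surface. World frame = base frame: x ahead of the robot, y to its left, z up, the work surface at z = 0. Lengths are in mm, angles in rad, forces in N, time in s.
With the tool pointing down it reaches from about 400 to 875 mm from the base axis. Payload 19.3 kg.
Tool frame: the origin (TCP) lies at the very end of the fingers, on their centre line; the grasp point (between the pads) lies 19 mm behind it (pinch_z is the distance from the TCP to the grasp point, in mm); z points along the fingers, y is the line along which they close (so a half turn about z gives the same grasp; the last joint's range is limited). The gripper opens to 85 mm and grips with 20 to 120 N. Pads are 22 mm wide; open, the fingers measure 114 mm over their backs; the gripper's body (76 mm by 85 mm) begins 54 mm behind the grasp point. The pads swing forward as they close: fully open they stand 13 mm farther back than shut.
Start: joints at [1.209, 0.521, -0.036, 1.599, 0.021, 1.021, -0.113], TCP at [179.769, -598.579, 196.291] pointing down, gripper open.
Joint ranges: [-2.91, 2.91], [-0.3, 2.13], [-1.5, 1.42], [0.17, 2.43], [-1.26, 4.41], [0.16, 1.93], [-2.52, 2.52]. Speed limits (rad/s): [1.89, 1.89, 2.39, 2.39, 3.01, 3.01, 3.01].

INTERFACE

Orientations are given as a unit quaternion [w, x, y, z].
In Python, from station import * gives the robot as it stands.
- The arm moves only by the tool send_rows, never from a script. Its argument "plan" is a list of rows, each an object of numbers: "tx", "ty", "tz": the shift along the tool's x, y, z in cm; "wx", "wy", "wz": the turn, a rotation vector about the tool's x, y, z in degrees; "gripper": the closure in counts, from 0 (fully open) to 255 (shut). A call has exactly 10 rows; each row shifts and turns the commanded pose from where the row before left it, along the tool's axes as they then stand; what a row does not reach is not made up. A row lasts 1/10 s, in which the tool goes at most 50 mm and 8.59 degrees, less where a joint would pass 70% of its speed; a pose out of reach is approached as far as the arm can. A call is refused whole if a number of a shift passes 5 or a number of a turn 8.59, either way. A call with a gripper value outside its range is refused whole. The fingers move at their own pace and stop on an object; the grip force is fixed at half the most. Time passes only in rows, so rows that do not move let the fingers close, or fill a call up. It gives the time, the measured TCP pose, the force, the opening and the grip force at its end, in the units of the state.
- read_state(): the state, without advancing time (a new reading comes with each control period).
- snapshot(name): name is "scene" or "side" or "wrist"; returns the picture (384x512x3 uint8, red, green, blue); there is no depth.
- camera_model(name): a dict with "vfov" (degrees; the focal length in pixels is half the picture's height over the tangent of half this angle, whatever the lens; pixels are square), "cx", "cy" (the principal point, pixels), "camera_from_world" (4x4, takes a point from world to camera coordinates). Camera axes: x right, y down, z forward; pixel columns grow to the right and rows downward; lengths in mm; the calibration is good to about 2 mm. A picture is of the moment at which its call begins: read the wrist's pose just before it. camera_model takes no time and is no camera call; for the wrist camera it gives the pose at the moment of the call.
- finish_job(): hands the job in; it is judged then, once.
The state is a dict: "time_s": time; "qpos": joint angles; "qd": joint speeds; "effort": joint torques, N m; "ee_pos": TCP position; "tool_rot": TCP orientation; "contact_force": force on the tool from outside, world axes, zero at the start; "torque": the same for the moment, N m; "finger_gap": finger opening in mm; "gripper_force": force on a finger pad.
Only numpy, scipy, OpenCV 4.12 (cv2) and the standard library are available. Lean on these libraries where they do the work, as an engineer would, in place of code of your own. Each camera call takes 0.05 s, during which the arm holds its last target. There are 200 camera calls.

TASK

Pick up the empty blue tote by its carrying bar, turn it half a turn so that its yellow end is over the grey tote's yellow end, and nest it inside the grey tote in the cradle. Feel for the slots without forcing it, press it gently all the way home past the spring catches, and let go. Leave the meter, the amplifier module and the reel where they are.

Things in the scene. Friction and masses are not known exactly. Their poses are not given: they have to be found in the camera images.
- tote: Loose blue stack-nest tote, 0.28 to 0.46 kg, 75 high; foot 140 x 100 (x, y), mouth 164 x 124; origin: centre of its underside; +x to its yellow end, z up. Four lugs on its long sides at x = 48 and -16, each 20 wide, 32 high from the underside, out to y = +-64. Turned one way the lugs drop down the grey tote's slots (nests), turned the other way they stand on its rim (stacks).
- tote_bar (a point): Middle of the black carrying bar across the blue tote's mouth, 72 above its underside: bar 14 thick along the tote's x, 108 long along y, 20 high, its top 82 above the underside. Room for fingers on both sides of it, inside the tote. Rigid with the tote.
- tote_yellow_end (a point): Point on the blue tote's yellow end wall, on its centre line, 80 from the middle along its +x, 60 above its underside.
- cradle: Fixed aluminium plate 240 x 170 x 12 with low dark fences, holding the grey tote lengthwise; origin: centre of the plate's underside, z up, +x to the grey tote's yellow end. The grey tote has the blue one's shape, no bar, and stands on the plate, parallel to it, its middle at y = 0 and anywhere from x = 3 to 23: this offset is NOT measured (see or feel it). A side push over 18 N shifts it.
- cradle_yellow_side (a point): Top of the cradle plate beyond the grey tote's yellow end, 110 along the cradle's x. Grey tote's slots: at its own x = 48 and -16, both sides, 24 wide (2 to spare each side of a lug), open at the rim. Blue tote's underside above the cradle's underside: 87 with lugs on the rim, 44 fully nested. Sprung balls in the slots stiffen the last 7 mm: pressing down 8 to 20 N is enough, 30 N is forcing it.
- meter: Bystander: red hand-held multimeter lying face up, 150 x 75 x 40; origin: centre of its underside. Leave it alone.
- amp_module: Bystander: finned aluminium amplifier module with two brass connectors, 110 x 70 x 40; origin: centre of its underside. Leave it alone.
- reel: Bystander: orange flanged reel standing upright, 60 across, 52 high; origin: centre of its underside. Leave it alone.
There are look-alikes about, which are no part of the job. Of the things that look like the tote, the largest one is meant.

How it is judged:
By the outcome, as a careful person would: the job done as asked, in the order asked, and still so for the second after the job is handed in, with the robot touching nothing.
It also fails if it takes over 58 s, if anything falls off the work surface, if the arm or the gripper's body presses on something with over 40 N, if the wrist force passes 120 N, or if a joint passes its speed limit or range.

## Working session

There is one attempt and no reset: what is moved stays moved. The work goes in short steps, Python scripts to look and compute and a tool call to move; the robot and the scene stay as the last step left them, time stands still between calls to the robot, and variables do not carry over. Pictures are saved under pics/ and viewed, at most 10 in all, crops included, and the job is handed in when it is done.

Besides the shell and the picture viewer there is one more tool, called after ">>>" in YAML: its name, and indented under it one key for each argument. send_rows: Moves the arm, as the interface text tells. Its arguments: {"type":"object","properties":{"plan":{"type":"array"}},"required":["plan"]}

```bash
mkdir -p pics; ls
python3 - <<'E'
from station import *
import cv2,numpy as np
s=read_state();print({k:np.round(v,3).tolist() for k,v in s.items()})
ims=[]
for n in("scene","side","wrist"):
    im=snapshot(n);cv2.imwrite(f"pics/{n}0.png",im[:,:,::-1]);ims.append(im)
    m=camera_model(n);print(n,m["vfov"],m["cx"],m["cy"],np.round(m["camera_from_world"],3).tolist(),[k for k in m])
g=np.zeros((600,800,3),np.uint8)
E
```

```text
pics
{'time_s': 0.0, 'qpos': [1.209, 0.522, -0.036, 1.6, 0.021, 1.021, -0.113], 'qd': [0.0, 0.0, -0.001, 0.001, -0.001, 0.0, 0.001], 'effort': [0.004, -92.71, 1.98, -36.994, 0.018, 0.008, -0.0], 'ee_pos': [179.635, -598.243, 195.723], 'tool_rot': [-0.001, 0.989, 0.145, -0.0], 'contact_force': [0.161, 0.56, -0.307], 'torque': [0.036, -0.013, 0.025], 'gripper_force': 0.0, 'finger_gap': 85.386}
scene 52.26855622921479 254.00078072877258 191.00876108420806 [[-0.496, 0.868, 0.016, 248.024], [0.721, 0.422, -0.549, -415.47], [-0.484, -0.261, -0.835, 1214.48], [0.0, 0.0, 0.0, 1.0]] ['vfov', 'cx', 'cy', 'camera_from_world']
side 55.343928230775234 261.1582176127633 194.66510415546767 [[0.86, -0.51, 0.007, -493.414], [-0.341, -0.585, -0.736, 276.718], [0.379, 0.631, -0.677, 639.152], [0.0, 0.0, 0.0, 1.0]] ['vfov', 'cx', 'cy', 'camera_from_world']
wrist 68.60907721806133 253.57150592867714 193.10850895113438 [[0.287, -0.958, -0.001, -624.482], [-0.912, -0.273, 0.305, -39.851], [-0.293, -0.087, -0.952, 379.504], [0.0, 0.0, 0.0, 1.0]] ['vfov', 'cx', 'cy', 'camera_from_world']
```

View pics/scene0.png

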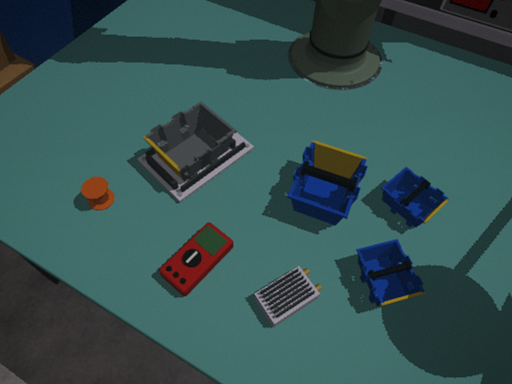

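View pics/side0.png

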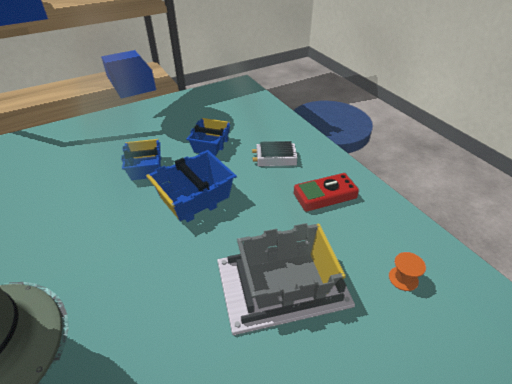

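The pictures show three blue totes. In the scene view they are at (329,183), (414,195) and (390,272), and in the side view at (192,183), (142,157) and (210,134). The largest is at (329,183)/(192,183). The cradle is at (195,150)/(285,275). I'll check the choice in one close crop.

Run:
```python
import cv2,numpy as np
a=cv2.imread("pics/scene0.png");b=cv2.imread("pics/side0.png")
A=cv2.resize(a[95:225,130:380],None,fx=3.2,fy=3.2,interpolation=cv2.INTER_CUBIC)[:300]
g=np.zeros((600,800,3),np.uint8)
def put(im,x0,y0,w,h,s,X,Y):
    c=cv2.resize(im[y0:y0+h,x0:x0+w],None,fx=s,fy=s,interpolation=cv2.INTER_CUBIC);c=np.clip(c*1.5,0,255).astype(np.uint8)
    g[Y:Y+c.shape[0],X:X+c.shape[1]]=c
put(a,285,135,100,75+20,3,0,0)      # scene tote
put(a,130,95,130,105,3,400,0)    # cradle
put(b,140,145,100,75,3,0,330)
put(b,210,220,150,90,2.6,400,330)
cv2.imwrite("pics/crop1.png",g)
```

```text
(no output)
```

View pics/crop1.png

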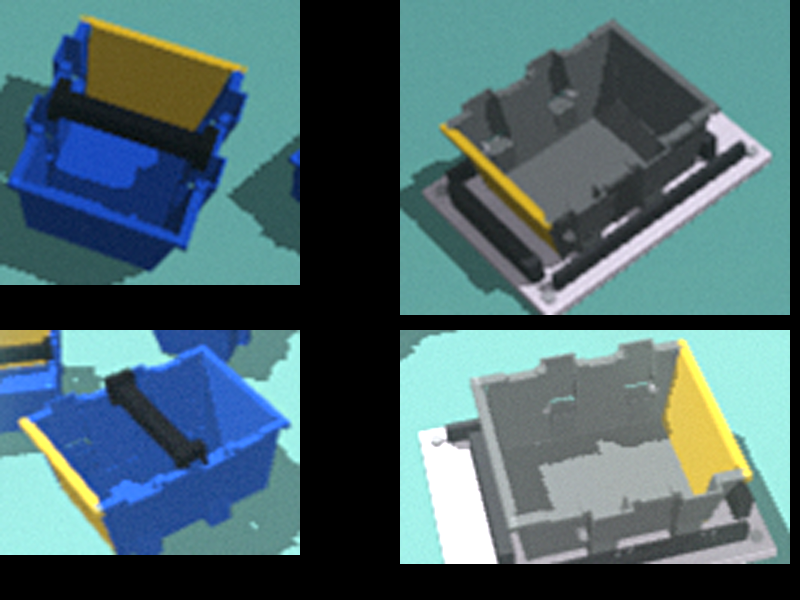

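The crop confirms the large tote: yellow end up and towards the robot in the scene view, bar ends at about (303,168) and (354,185). The grey tote's yellow end is at scene (144,137)–(180,169). Next I'll triangulate.

```bash
cat > h.py <<'E'
from station import *
import cv2,numpy as np
def cam(n):
    m=camera_model(n);f=192/np.tan(np.radians(m["vfov"]/2));T=np.array(m["camera_from_world"])
    return np.array([[f,0,m["cx"]],[0,f,m["cy"]],[0,0,1]]),T
def tri(a,b,A,B):
    X=cv2.triangulatePoints(A[0]@A[1][:3],B[0]@B[1][:3],np.array(a,float),np.array(b,float));return X[:3,0]/X[3,0]
def ray(p,C,z):
    K,T=C;R=T[:3,:3];c=-R.T@T[:3,3];d=R.T@np.linalg.solve(K,[p[0],p[1],1]);return c+d*(z-c[2])/d[2]
def proj(X,C):
    x=C[0]@(C[1][:3]@np.append(X,1));return x[:2]/x[2]
E
python3 - <<'E'
from h import *
np.set_printoptions(precision=1,suppress=True)
S,D=cam("scene"),cam("side")
P=dict(barA=((303.3,167.7),(205,185)),barB=((354.3,185),(180,163.3)),yA=((312.3,141),(173.3,202.7)),yB=((366.7,158),(147.3,175)),fA=((289,196.7),(235.7,176.7)),fB=((348.3,216.7),(207.7,151)),
gyA=((144.3,137.3),(343.8,276.2)),gyB=((179.7,169),(318.5,224.6)),gfA=((201,102.3),(253.5,295.8)),gfB=((236,131),(239.2,239.2)))
for k,(a,b) in P.items():print(k,tri(a,b,S,D), "z75/87:",ray(a,S,87 if k[0]=='g' else 75),ray(b,D,87 if k[0]=='g' else 75))
for p in((179.3,199),(253.3,147.7),(138.3,157.7)):print("plate scene",ray(p,S,12))
for p in((236,327),(353,302),(219,255)):print("plate side",ray(p,D,12))
for n,p in dict(reel=(97,185),meter=(196,258),amp=(286,295)).items():print(n,ray(p,S,30))
E
```

```text
barA [493.8 122.   80.8] z75/87: [489.6 120.7  75. ] [496.1 128.4  75. ]
barB [475.9 237.8  74.3] z75/87: [475.5 238.3  75. ] [476.1 235.7  75. ]
yA [410.1 105.6  78.1] z75/87: [407.6 104.8  75. ] [410.7 109.   75. ]
yB [390.7 234.4  74.2] z75/87: [390.2 234.9  75. ] [391.1 231.9  75. ]
fA [573.8 126.1  70.2] z75/87: [575.2 128.   75. ] [572.3 119.2  75. ]
fB [557.8 255.7  72.3] z75/87: [556.9 257.3  75. ] [557.9 248.8  75. ]
gyA [ 605.2 -237.1   84. ] z75/87: [ 606.6 -234.5   87. ] [ 604.  -238.9   87. ]
gyB [ 640.5 -112.4   85.6] z75/87: [ 639.7 -110.2   87. ] [ 641.4 -114.9   87. ]
gfA [ 443.6 -188.5   84.1] z75/87: [ 444.5 -185.6   87. ] [ 444.1 -191.5   87. ]
gfB [481.9 -63.5  84.8] z75/87: [481.6 -61.2  87. ] [482.6 -67.4  87. ]
plate scene [ 670.7 -102.2   12. ]
plate scene [450.6 -30.6  12. ]
plate scene [ 623.2 -260.6   12. ]
plate side [ 407.5 -190.4   12. ]
plate side [ 625.2 -259.2   12. ]
plate side [452.4 -26.8  12. ]
reel [ 743. -279.   30.]
meter [778.6  20.6  30. ]
amp [754.7 217.1  30. ]
```

>>> send_rows:
  plan:
    - {"tx": 4.7,"ty": -0.9,"tz": -0.8,"wz": -4.7,"gripper": 0}
    - {"tx": 4.7,"ty": -0.9,"tz": -0.8,"wz": -4.7,"gripper": 0}
    - {"tx": 4.7,"ty": -0.9,"tz": -0.8,"wz": -4.7,"gripper": 0}
    - {"tx": 4.7,"ty": -0.9,"tz": -0.8,"wz": -4.7,"gripper": 0}
    - {"tx": 4.7,"ty": -0.9,"tz": -0.8,"wz": -4.7,"gripper": 0}
    - {"tx": 4.7,"ty": -0.9,"tz": -0.8,"wz": -4.7,"gripper": 0}
    - {"tx": 4.7,"ty": -0.9,"tz": -0.8,"wz": -4.7,"gripper": 0}
    - {"tx": 4.7,"ty": -0.9,"tz": -0.8,"wz": -4.7,"gripper": 0}
    - {"tx": 4.7,"ty": -0.9,"tz": -0.8,"wz": -4.7,"gripper": 0}
    - {"tx": 4.7,"ty": -0.9,"tz": -0.8,"wz": -4.7,"gripper": 0}

```text
validation failed for argument at $.pl...
```

Run:
```python
from h import *
s=read_state();print({k:np.round(s[k],3).tolist() for k in("time_s","qpos","ee_pos","tool_rot")})
C=cam("wrist");im=snapshot("wrist");np.savez("pics/w1.npz",K=C[0],T=C[1])
cv2.imwrite("pics/w1.png",im[:,:,::-1]);b=np.clip(im[:,:,::-1]*1.4,0,255).astype(np.uint8)
cv2.imwrite("pics/w1v.png",cv2.resize(b,(768,576),interpolation=cv2.INTER_CUBIC))
```

```text
{'time_s': 0.15, 'qpos': [1.209, 0.522, -0.036, 1.6, 0.021, 1.021, -0.113], 'ee_pos': [179.71, -598.324, 195.867], 'tool_rot': [-0.0, 0.989, 0.145, -0.0]}
```

View pics/w1v.png

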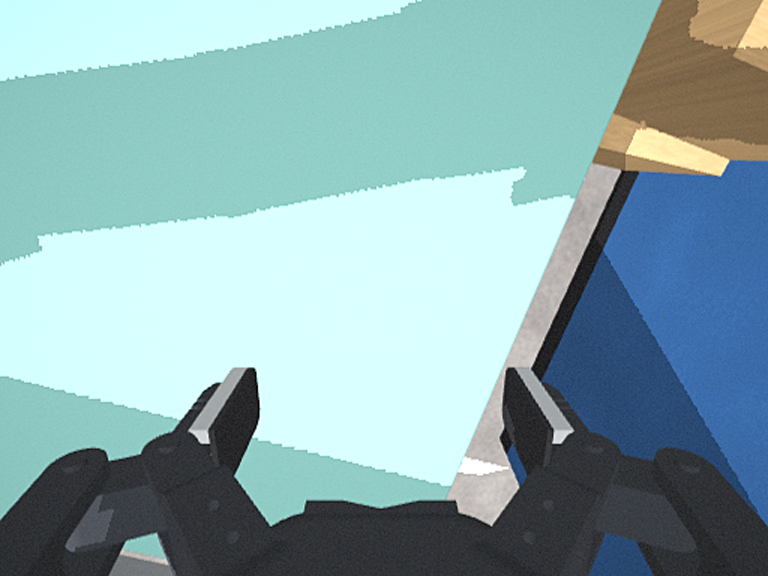

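The move was refused, so this wrist picture only shows the bare table and the fingers at (225,400)/(540,400) in the enlarged view. Rows probably need all seven keys.

>>> send_rows:
  plan:
    - {"tx": 4.7,"ty": -0.9,"tz": -0.8,"wx": 0,"wy": 0,"wz": -4.7,"gripper": 0}
    - {"tx": 4.7,"ty": -0.9,"tz": -0.8,"wx": 0,"wy": 0,"wz": -4.7,"gripper": 0}
    - {"tx": 4.7,"ty": -0.9,"tz": -0.8,"wx": 0,"wy": 0,"wz": -4.7,"gripper": 0}
    - {"tx": 4.7,"ty": -0.9,"tz": -0.8,"wx": 0,"wy": 0,"wz": -4.7,"gripper": 0}
    - {"tx": 4.7,"ty": -0.9,"tz": -0.8,"wx": 0,"wy": 0,"wz": -4.7,"gripper": 0}
    - {"tx": 4.7,"ty": -0.9,"tz": -0.8,"wx": 0,"wy": 0,"wz": -4.7,"gripper": 0}
    - {"tx": 4.7,"ty": -0.9,"tz": -0.8,"wx": 0,"wy": 0,"wz": -4.7,"gripper": 0}
    - {"tx": 4.7,"ty": -0.9,"tz": -0.8,"wx": 0,"wy": 0,"wz": -4.7,"gripper": 0}
    - {"tx": 4.7,"ty": -0.9,"tz": -0.8,"wx": 0,"wy": 0,"wz": -4.7,"gripper": 0}
    - {"tx": 4.7,"ty": -0.9,"tz": -0.8,"wx": 0,"wy": 0,"wz": -4.7,"gripper": 0}

```text
time_s: 1.2
ee_pos: [487.5, -247.1, 276.5]
tool_rot: [-0.0, 0.848, 0.529, 0.0]
contact_force: [-0.2, -0.6, 0.2]
finger_gap: 85.5
gripper_force: 0.0
```

Run:
```python
from h import *
s=read_state();print({k:np.round(s[k],3).tolist() for k in("time_s","qpos","ee_pos","tool_rot")})
C=cam("wrist");im=snapshot("wrist");np.savez("pics/w1.npz",K=C[0],T=C[1])
cv2.imwrite("pics/w1.png",im[:,:,::-1]);b=np.clip(im[:,:,::-1]*1.4,0,255).astype(np.uint8)
cv2.imwrite("pics/w1b.png",cv2.resize(b,(768,576),interpolation=cv2.INTER_CUBIC))
```

```text
{'time_s': 1.2, 'qpos': [0.632, 0.335, -0.356, 1.693, 0.126, 1.137, -0.214], 'ee_pos': [487.542, -247.088, 276.515], 'tool_rot': [-0.0, 0.848, 0.529, 0.0]}
```

View pics/w1b.png

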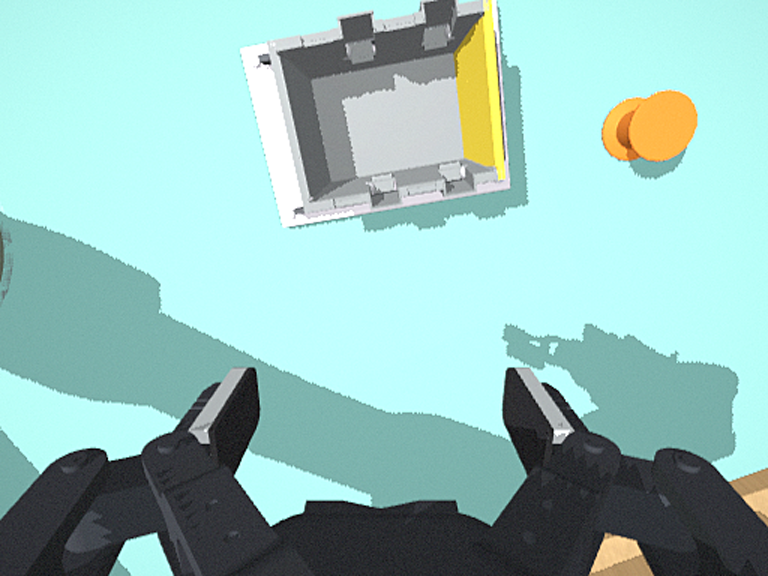

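The wrist view shows the grey tote fully: rim corners (enlarged px) at (273,47), (303,213), (500,183) and about (487,0). Plate corners at the plain end are (243,47) and (288,226).

Run:
```python
from h import *
np.set_printoptions(precision=1,suppress=True)
d=np.load("pics/w1.npz");C=(d["K"],d["T"])
P={k:ray(np.array(v)/1.5,C,z)for k,v,z in(("fB",(273,47),87),("fA",(304,215),87),("yA",(508,187),87),("yB",(487,-2),87),("plB",(243,47),12),("plA",(287,227),12),("plyA",(510,190),12),("s1",(383,190),87),("s2",(453,178),87))}
for k,v in P.items():print(k,v)
u=P["yA"]-P["fA"];print("yaw long",np.degrees(np.arctan2(u[1],u[0])),np.hypot(*u[:2]))
v=P["fB"]-P["fA"];print("yaw short",np.degrees(np.arctan2(v[1],v[0]))-90,np.hypot(*v[:2]))
print("end mid",(P["fA"]+P["fB"])/2,"plate end mid",(P["plA"]+P["plB"])/2)
```

```text
fB [481.5 -69.9  87. ]
fA [ 439.9 -192.8   87. ]
yA [ 606.4 -248.2   87. ]
yB [ 641.5 -112.3   87. ]
plB [448.4 -35.6  12. ]
plA [ 401.1 -199.    12. ]
plyA [ 624.6 -266.5   12. ]
s1 [ 510.4 -203.9   87. ]
s2 [ 567.6 -220.9   87. ]
yaw long -18.42627510828733 175.52556216271265
yaw short -18.704130369793432 129.73044505418818
end mid [ 460.7 -131.3   87. ] plate end mid [ 424.7 -117.3   12. ]
```

>>> send_rows:
  plan:
    - {"tx": 4.5,"ty": 0,"tz": 0,"wx": 0,"wy": 0,"wz": -5,"gripper": 0}
    - {"tx": 4.5,"ty": 0,"tz": 0,"wx": 0,"wy": 0,"wz": -5,"gripper": 0}
    - {"tx": 4.5,"ty": 0,"tz": 0,"wx": 0,"wy": 0,"wz": -5,"gripper": 0}
    - {"tx": 4.5,"ty": 0,"tz": 0,"wx": 0,"wy": 0,"wz": -5,"gripper": 0}
    - {"tx": 4.5,"ty": 0,"tz": 0,"wx": 0,"wy": 0,"wz": -5,"gripper": 0}
    - {"tx": 4.5,"ty": 0,"tz": 0,"wx": 0,"wy": 0,"wz": -5,"gripper": 0}
    - {"tx": 4.5,"ty": 0,"tz": 0,"wx": 0,"wy": 0,"wz": -5,"gripper": 0}
    - {"tx": 0,"ty": 0,"tz": 0,"wx": 0,"wy": 0,"wz": 0,"gripper": 0}
    - {"tx": 0,"ty": 0,"tz": 0,"wx": 0,"wy": 0,"wz": 0,"gripper": 0}
    - {"tx": 0,"ty": 0,"tz": 0,"wx": 0,"wy": 0,"wz": 0,"gripper": 0}

```text
time_s: 2.25
ee_pos: [547.6, 54.3, 276.2]
tool_rot: [0.0, 0.652, 0.758, -0.0]
contact_force: [0.1, 0.1, -1.1]
finger_gap: 85.7
gripper_force: 0.0
```

>>> send_rows:
  plan:
    - {"tx": 4.4,"ty": -1.4,"tz": 0,"wx": 0,"wy": 0,"wz": 0,"gripper": 0}
    - {"tx": 4.4,"ty": -1.4,"tz": 0,"wx": 0,"wy": 0,"wz": 0,"gripper": 0}
    - {"tx": 4.4,"ty": -1.4,"tz": 0,"wx": 0,"wy": 0,"wz": 0,"gripper": 0}
    - {"tx": 0,"ty": 0,"tz": 0,"wx": 0,"wy": 0,"wz": -8.5,"gripper": 0}
    - {"tx": 0,"ty": 0,"tz": 0,"wx": 0,"wy": 0,"wz": -8.5,"gripper": 0}
    - {"tx": 0,"ty": 0,"tz": 0,"wx": 0,"wy": 0,"wz": -8.5,"gripper": 0}
    - {"tx": 0,"ty": 0,"tz": 0,"wx": 0,"wy": 0,"wz": -8.5,"gripper": 0}
    - {"tx": 0,"ty": 0,"tz": 0,"wx": 0,"wy": 0,"wz": -8.5,"gripper": 0}
    - {"tx": 0,"ty": 0,"tz": 0,"wx": 0,"wy": 0,"wz": -8.5,"gripper": 0}
    - {"tx": 0,"ty": 0,"tz": 0,"wx": 0,"wy": 0,"wz": -8.5,"gripper": 0}

```text
time_s: 3.25
ee_pos: [486.5, 178.1, 276.2]
tool_rot: [0.0, 0.187, 0.982, -0.0]
contact_force: [0.1, 0.5, -0.4]
finger_gap: 85.9
gripper_force: 0.0
```

Run:
```python
from h import *
s=read_state();print({k:np.round(s[k],3).tolist() for k in("time_s","qpos","ee_pos","tool_rot")})
```

```text
{'time_s': 3.25, 'qpos': [0.192, 0.368, -0.859, 1.745, 0.301, 1.167, 0.44], 'ee_pos': [486.525, 178.065, 276.236], 'tool_rot': [0.0, 0.187, 0.982, -0.0]}
```

>>> send_rows:
  plan:
    - {"tx": 0,"ty": 0,"tz": 0,"wx": 0,"wy": 0,"wz": -8.5,"gripper": 0}
    - {"tx": 0,"ty": 0,"tz": 0,"wx": 0,"wy": 0,"wz": -8.5,"gripper": 0}
    - {"tx": 0,"ty": 0,"tz": 0,"wx": 0,"wy": 0,"wz": -8.5,"gripper": 0}
    - {"tx": 0,"ty": 0,"tz": 0,"wx": 0,"wy": 0,"wz": -8.5,"gripper": 0}
    - {"tx": 0,"ty": 0,"tz": 0,"wx": 0,"wy": 0,"wz": -8.5,"gripper": 0}
    - {"tx": 0,"ty": 0,"tz": 0,"wx": 0,"wy": 0,"wz": -8.5,"gripper": 0}
    - {"tx": 0,"ty": 0,"tz": 0,"wx": 0,"wy": 0,"wz": -8.5,"gripper": 0}
    - {"tx": 0,"ty": 0,"tz": 0,"wx": 0,"wy": 0,"wz": -8.5,"gripper": 0}
    - {"tx": 0,"ty": 0,"tz": 0,"wx": 0,"wy": 0,"wz": -8.5,"gripper": 0}
    - {"tx": 0,"ty": 0,"tz": 0,"wx": 0,"wy": 0,"wz": -8.5,"gripper": 0}

```text
time_s: 4.25
ee_pos: [486.6, 178.0, 276.2]
tool_rot: [-0.0, -0.526, 0.851, -0.0]
contact_force: [0.0, -0.2, 1.1]
finger_gap: 85.2
gripper_force: 0.0
```

Run:
```python
from h import *
s=read_state();print({k:np.round(s[k],3).tolist() for k in("time_s","qpos","ee_pos","tool_rot")})
```

```text
{'time_s': 4.25, 'qpos': [0.399, 0.494, -1.208, 1.737, 0.486, 1.254, 1.75], 'ee_pos': [486.56, 178.043, 276.172], 'tool_rot': [-0.0, -0.526, 0.851, -0.0]}
```

>>> send_rows:
  plan:
    - {"tx": 0,"ty": 0,"tz": 0,"wx": 0,"wy": 0,"wz": -8.4,"gripper": 0}
    - {"tx": 0,"ty": 0,"tz": 0,"wx": 0,"wy": 0,"wz": -8.4,"gripper": 0}
    - {"tx": 0,"ty": 0,"tz": 0,"wx": 0,"wy": 0,"wz": -8.4,"gripper": 0}
    - {"tx": 0,"ty": 0,"tz": 0,"wx": 0,"wy": 0,"wz": -8.4,"gripper": 0}
    - {"tx": 0,"ty": 0,"tz": 2,"wx": 0,"wy": 0,"wz": 0,"gripper": 0}
    - {"tx": 0,"ty": 0,"tz": 2,"wx": 0,"wy": 0,"wz": 0,"gripper": 0}
    - {"tx": 0,"ty": 0,"tz": 2,"wx": 0,"wy": 0,"wz": 0,"gripper": 0}
    - {"tx": 0,"ty": 0,"tz": 0,"wx": 0,"wy": 0,"wz": 0,"gripper": 0}
    - {"tx": 0,"ty": 0,"tz": 0,"wx": 0,"wy": 0,"wz": 0,"gripper": 0}
    - {"tx": 0,"ty": 0,"tz": 0,"wx": 0,"wy": 0,"wz": 0,"gripper": 0}

```text
time_s: 5.25
ee_pos: [486.5, 179.3, 217.3]
tool_rot: [-0.0, 0.748, -0.664, 0.0]
contact_force: [0.2, 1.3, 0.5]
finger_gap: 85.1
gripper_force: 0.0
```

Run:
```python
from h import *
s=read_state();print({k:np.round(s[k],3).tolist() for k in("time_s","qpos","ee_pos","tool_rot")})
C=cam("wrist");im=snapshot("wrist");np.savez("pics/w2.npz",K=C[0],T=C[1])
cv2.imwrite("pics/w2.png",im[:,:,::-1]);b=np.clip(im[:,:,::-1]*1.4,0,255).astype(np.uint8)
cv2.imwrite("pics/w2b.png",cv2.resize(b,(768,576),interpolation=cv2.INTER_CUBIC))
```

```text
{'time_s': 5.25, 'qpos': [0.419, 0.63, -1.297, 1.814, 0.651, 1.213, 2.183], 'ee_pos': [486.53, 179.3, 217.269], 'tool_rot': [-0.0, 0.748, -0.664, 0.0]}
```

View pics/w2b.png

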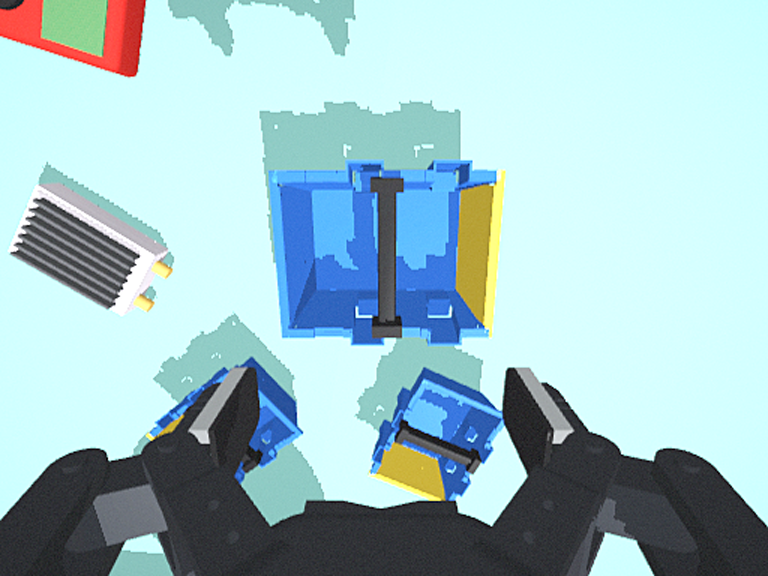

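The big tote is in view: bar end caps at about (387,180) and (386,333), rim corners (272,172), (505,172), (285,337) and (492,336) in the enlarged picture. I'll work out the bar centre and yaw.

Run:
```python
from h import *
np.set_printoptions(precision=1,suppress=True)
d=np.load("pics/w2.npz");C=(d["K"],d["T"])
im=cv2.imread("pics/w2.png");sub=im[110:235,230:290].max(2);ys,xs=np.where(sub<45)
print(len(xs),xs.min()+230,xs.max()+230,ys.min()+110,ys.max()+110)
for y in range(135,200,10):
    r=np.where(im[y,245:275].max(1)<50)[0]+245;print(y,r.min(),r.max(),end="; ")
print()
R=lambda p,z:ray(np.array(p)/1.5,C,z)
a,b=R((387,178),82),R((386,337),82);print("bar",a,b,(a+b)/2,np.linalg.norm(a-b),np.degrees(np.arctan2(*(b-a)[1::-1])))
c=[R(p,75) for p in((272,172),(505,172),(285,337),(492,337))]
print(c,sum(c)/4);u=(c[1]-c[0]+c[3]-c[2]);print(np.degrees(np.arctan2(u[1],u[0])),np.linalg.norm(u)/2)
s=read_state();q=s["tool_rot"];psi=2*np.degrees(np.arctan2(q[2],q[1]));print("psi",psi,"y",psi-90)
print("proj",proj([485,180,82],C)*1.5)
```

```text
184 248 267 118 217
135 252 263; 145 263 263; 155 254 263; 165 263 263; 175 252 263; 185 252 263; 195 252 252; 
bar [488.4 116.9  82. ] [474.1 240.1  82. ] [481.3 178.5  82. ] 124.03375482274758 96.61238011338007
[array([572.1, 122.8,  75. ]), array([403.3, 103. ,  75. ]), array([556.3, 252.9,  75. ]), array([386.9, 233. ,  75. ])] [479.7 177.9  75. ]
-173.291065969124 170.26538056295655
psi -83.22576874508337 y -173.22576874508337
proj [381.4 263.5]
```

>>> send_rows:
  plan:
    - {"tx": 0,"ty": 0.4,"tz": 2.8,"wx": 0,"wy": 0,"wz": 0,"gripper": 0}
    - {"tx": 0,"ty": 0,"tz": 2.8,"wx": 0,"wy": 0,"wz": 0,"gripper": 0}
    - {"tx": 0,"ty": 0,"tz": 2.8,"wx": 0,"wy": 0,"wz": 0,"gripper": 0}
    - {"tx": 0,"ty": 0,"tz": 2.8,"wx": 0,"wy": 0,"wz": 0,"gripper": 0}
    - {"tx": 0,"ty": 0,"tz": 2.8,"wx": 0,"wy": 0,"wz": 0,"gripper": 0}
    - {"tx": 0,"ty": 0,"tz": 1.3,"wx": 0,"wy": 0,"wz": 0,"gripper": 0}
    - {"tx": 0,"ty": 0,"tz": 1.2,"wx": 0,"wy": 0,"wz": 0,"gripper": 0}
    - {"tx": 0,"ty": 0,"tz": 0,"wx": 0,"wy": 0,"wz": 0,"gripper": 120}
    - {"tx": 0,"ty": 0,"tz": 0,"wx": 0,"wy": 0,"wz": 0,"gripper": 255}
    - {"tx": 0,"ty": 0,"tz": 0,"wx": 0,"wy": 0,"wz": 0,"gripper": 255}

```text
time_s: 6.3
ee_pos: [482.6, 179.1, 52.3]
tool_rot: [-0.001, 0.748, -0.664, 0.0]
contact_force: [0.4, -0.4, 0.5]
finger_gap: 43.9
gripper_force: 0.0
```

>>> send_rows:
  plan:
    - {"tx": 0,"ty": 0,"tz": 0,"wx": 0,"wy": 0,"wz": 0,"gripper": 255}
    - {"tx": 0,"ty": 0,"tz": 0,"wx": 0,"wy": 0,"wz": 0,"gripper": 255}
    - {"tx": 0,"ty": 0,"tz": 0,"wx": 0,"wy": 0,"wz": 0,"gripper": 255}
    - {"tx": 0,"ty": 0,"tz": 0,"wx": 0,"wy": 0,"wz": 0,"gripper": 255}
    - {"tx": 0,"ty": 0,"tz": 0,"wx": 0,"wy": 0,"wz": 0,"gripper": 255}
    - {"tx": 0,"ty": 0,"tz": 0,"wx": 0,"wy": 0,"wz": 0,"gripper": 255}
    - {"tx": 0,"ty": 0,"tz": 0,"wx": 0,"wy": 0,"wz": 0,"gripper": 255}
    - {"tx": 0,"ty": 0,"tz": 0,"wx": 0,"wy": 0,"wz": 0,"gripper": 255}
    - {"tx": 0,"ty": 0,"tz": 0,"wx": 0,"wy": 0,"wz": 0,"gripper": 255}
    - {"tx": 0,"ty": 0,"tz": 0,"wx": 0,"wy": 0,"wz": 0,"gripper": 255}

```text
time_s: 7.3
ee_pos: [482.1, 178.9, 51.3]
tool_rot: [0.0, 0.748, -0.664, -0.0]
contact_force: [-0.4, -0.4, 0.8]
finger_gap: -0.5
gripper_force: 0.0
```

The fingers shut on nothing, so I'll look.

Run:
```python
from h import *
w=snapshot("wrist");C=cam("scene");D=cam("side");a=snapshot("scene");b=snapshot("side")
for n,i in(("w3",w),("s3",a),("d3",b)):cv2.imwrite(f"pics/{n}.png",i[:,:,::-1])
g=np.zeros((600,800,3),np.uint8)
g[:384,:512]=w[:,:,::-1];g[390:600,0:400]=cv2.resize(a[110:230,260:440],(400,210))[:,:,::-1];g[390:600,400:800]=cv2.resize(b[110:230,80:285],(400,210))[:,:,::-1]
cv2.imwrite("pics/c3.png",np.clip(g*1.3,0,255))
```

```text
[ WARN:0@0.811] global loadsave.cpp:1063 imwrite_ Unsupported depth image for selected encoder is fallbacked to CV_8U.
```

View pics/c3.png

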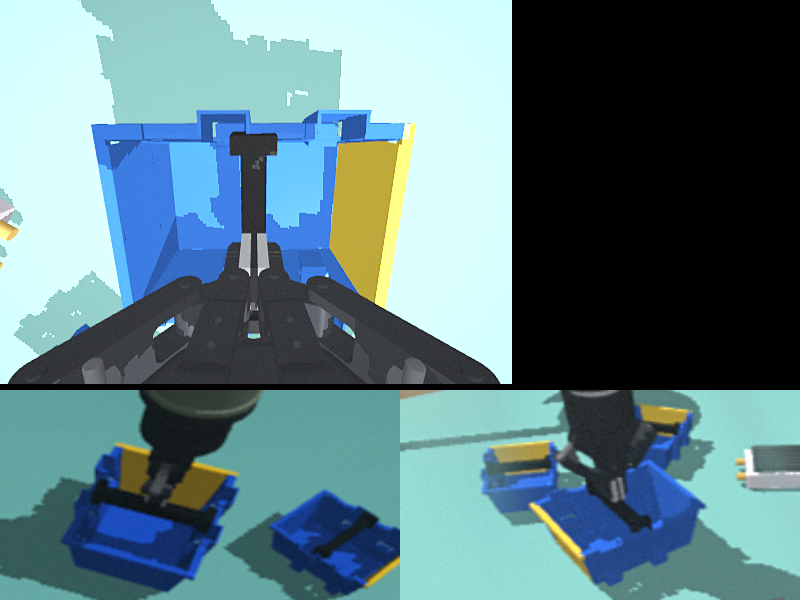

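Run:
```python
from h import *
np.set_printoptions(precision=1,suppress=True)
C=cam("wrist")
im=cv2.imread("pics/w3.png")
for y in(190,220,228,234,240,250,260,268):print(y,im[y,225:285,1].tolist())
u=np.array([-.118,.993,0])*-1
for z in(51,62,70,82,100):
  for dx in(-11,11):print(z,dx,proj(np.array([482.1,178.9,z])+u*dx,C))
print(proj([488,117,82],C),proj([482,179,82],C))
s=read_state();print(s["time_s"],s["finger_gap"],s["gripper_force"])
```

```text
190 [100, 100, 96, 100, 100, 102, 100, 98, 98, 103, 101, 101, 98, 100, 103, 112, 34, 32, 34, 44, 43, 36, 40, 39, 40, 35, 45, 37, 39, 39, 41, 36, 41, 36, 46, 40, 40, 39, 39, 32, 15, 134, 162, 156, 155, 156, 156, 156, 156, 155, 157, 156, 156, 159, 155, 157, 156, 156, 156, 159]
220 [97, 96, 99, 100, 99, 99, 100, 97, 100, 98, 101, 99, 100, 99, 102, 109, 70, 33, 34, 37, 44, 40, 39, 41, 37, 38, 34, 39, 38, 42, 39, 37, 39, 36, 35, 33, 42, 41, 39, 41, 22, 106, 101, 99, 99, 99, 100, 100, 90, 86, 165, 164, 164, 160, 159, 159, 161, 159, 159, 162]
228 [97, 98, 100, 101, 100, 99, 101, 99, 99, 100, 100, 99, 99, 99, 101, 106, 91, 31, 35, 42, 40, 44, 41, 40, 42, 34, 40, 38, 40, 39, 43, 40, 38, 40, 36, 42, 41, 40, 43, 29, 18, 109, 101, 99, 99, 101, 101, 101, 101, 103, 100, 103, 99, 97, 97, 93, 92, 90, 92, 90]
234 [98, 100, 101, 99, 101, 100, 96, 100, 99, 101, 99, 97, 99, 100, 98, 100, 110, 143, 140, 143, 145, 142, 142, 144, 144, 156, 47, 36, 38, 33, 37, 21, 151, 147, 146, 145, 143, 144, 143, 145, 144, 115, 100, 101, 99, 98, 101, 98, 102, 102, 101, 97, 101, 99, 99, 99, 98, 100, 98, 101]
240 [99, 98, 9
[... 633 characters left out ...]
4, 134, 137, 137, 143, 94, 37, 36, 35, 33, 38, 33, 87, 142, 136, 132, 137, 135, 135, 135, 136, 134, 140, 126, 44, 40, 44, 45, 45, 42, 45, 46, 45, 43, 47, 44, 35, 61, 84, 84]
268 [44, 43, 45, 43, 48, 41, 44, 40, 49, 43, 41, 43, 43, 42, 51, 49, 117, 153, 150, 162, 172, 169, 166, 168, 179, 90, 44, 49, 49, 54, 46, 45, 75, 176, 170, 166, 168, 172, 176, 158, 153, 90, 87, 54, 38, 41, 45, 48, 47, 39, 42, 43, 46, 42, 47, 45, 45, 39, 39, 83]
51 -11 [252.6 237.2]
51 11 [252.6 207.7]
62 -11 [252.6 244.8]
62 11 [252.5 213.8]
70 -11 [252.5 250.9]
70 11 [252.5 218.7]
82 -11 [252.5 261. ]
82 11 [252.4 226.9]
100 -11 [252.4 279.1]
100 11 [252.3 241.8]
[255.1 135.6] [252.6 244.5]
7.45 -0.14977607602277265 0.0
```

Run:
```python
from h import *
np.set_printoptions(precision=1,suppress=True)
S,D=cam("scene"),cam("side")
a=cv2.imread("pics/s3.png");b=cv2.imread("pics/d3.png")
g=np.zeros((420,800,3),np.uint8)
for i,(im,x0,y0) in enumerate(((a,300,130),(b,160,130))):
    c=cv2.resize(im[y0:y0+70,x0:x0+66],None,fx=6,fy=6,interpolation=cv2.INTER_CUBIC);g[:,i*400:i*400+396]=np.clip(c*1.6,0,255).astype(np.uint8)
cv2.imwrite("pics/c4.png",g)
for z in(51,70,82,90):print(z,(proj([482.1,178.9,z],S)-[300,130])*6,(proj([482.1,178.9,z],D)-[160,130])*6)
```

```text
51 [158.7 312.7] [193.5 315.4]
70 [167.4 283.7] [187.8 279.8]
82 [173.  264.9] [184.1 256.7]
90 [176.9 252.1] [181.6 241.1]
```

View pics/c4.png

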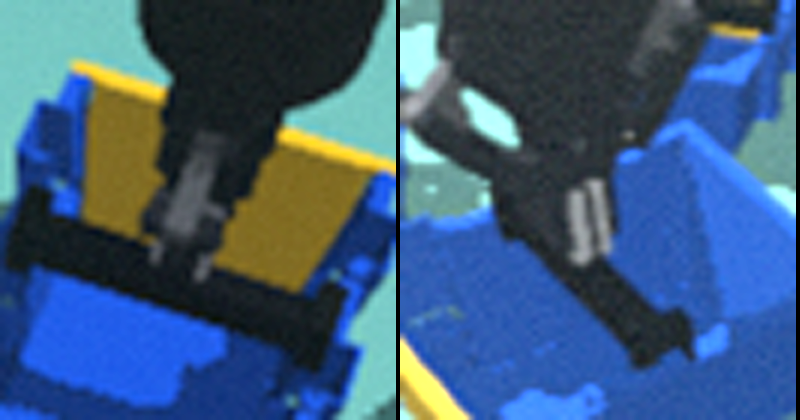

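The pictures suggest the fingers closed just above the bar: their visible ends project to z≈82–88, although the TCP reads 51. I'll open, go 25 mm lower with the force watched, and close again.

>>> send_rows:
  plan:
    - {"tx": 0,"ty": 0,"tz": 0,"wx": 0,"wy": 0,"wz": 0,"gripper": 120}
    - {"tx": 0,"ty": 0,"tz": 0,"wx": 0,"wy": 0,"wz": 0,"gripper": 120}
    - {"tx": 0,"ty": 0,"tz": 0,"wx": 0,"wy": 0,"wz": 0,"gripper": 120}
    - {"tx": 0,"ty": 0,"tz": 0,"wx": 0,"wy": 0,"wz": 0,"gripper": 120}
    - {"tx": 0,"ty": 0,"tz": 0.5,"wx": 0,"wy": 0,"wz": 0,"gripper": 120}
    - {"tx": 0,"ty": 0,"tz": 0.5,"wx": 0,"wy": 0,"wz": 0,"gripper": 120}
    - {"tx": 0,"ty": 0,"tz": 0.5,"wx": 0,"wy": 0,"wz": 0,"gripper": 120}
    - {"tx": 0,"ty": 0,"tz": 0.5,"wx": 0,"wy": 0,"wz": 0,"gripper": 120}
    - {"tx": 0,"ty": 0,"tz": 0.5,"wx": 0,"wy": 0,"wz": 0,"gripper": 120}
    - {"tx": 0,"ty": 0,"tz": 0,"wx": 0,"wy": 0,"wz": 0,"gripper": 120}

```text
time_s: 8.45
ee_pos: [481.7, 178.8, 25.6]
tool_rot: [0.0, 0.748, -0.664, -0.0]
contact_force: [-0.2, -0.0, 0.7]
finger_gap: 45.3
gripper_force: 0.0
```

>>> send_rows:
  plan:
    - {"tx": 0,"ty": 0,"tz": 0,"wx": 0,"wy": 0,"wz": 0,"gripper": 255}
    - {"tx": 0,"ty": 0,"tz": 0,"wx": 0,"wy": 0,"wz": 0,"gripper": 255}
    - {"tx": 0,"ty": 0,"tz": 0,"wx": 0,"wy": 0,"wz": 0,"gripper": 255}
    - {"tx": 0,"ty": 0,"tz": 0,"wx": 0,"wy": 0,"wz": 0,"gripper": 255}
    - {"tx": 0,"ty": 0,"tz": 0,"wx": 0,"wy": 0,"wz": 0,"gripper": 255}
    - {"tx": 0,"ty": 0,"tz": 0,"wx": 0,"wy": 0,"wz": 0,"gripper": 255}
    - {"tx": 0,"ty": 0,"tz": 0,"wx": 0,"wy": 0,"wz": 0,"gripper": 255}
    - {"tx": 0,"ty": 0,"tz": 0,"wx": 0,"wy": 0,"wz": 0,"gripper": 255}
    - {"tx": 0,"ty": 0,"tz": 0,"wx": 0,"wy": 0,"wz": 0,"gripper": 255}
    - {"tx": 0,"ty": 0,"tz": 0,"wx": 0,"wy": 0,"wz": 0,"gripper": 255}

```text
time_s: 9.45
ee_pos: [482.3, 179.0, 26.6]
tool_rot: [-0.0, 0.748, -0.664, 0.0]
contact_force: [-0.6, -0.9, 6.2]
finger_gap: 12.6
gripper_force: 58.7
```

Gripped: gap 12.6 mm, 59 N. I'll lift and begin the turn back, with q7 decreasing.

>>> send_rows:
  plan:
    - {"tx": 0,"ty": 0,"tz": -1,"wx": 0,"wy": 0,"wz": 0,"gripper": 255}
    - {"tx": 0,"ty": 0,"tz": -2,"wx": 0,"wy": 0,"wz": 0,"gripper": 255}
    - {"tx": 0,"ty": 0,"tz": -3,"wx": 0,"wy": 0,"wz": 0,"gripper": 255}
    - {"tx": 0,"ty": 0,"tz": -3,"wx": 0,"wy": 0,"wz": 0,"gripper": 255}
    - {"tx": 0,"ty": 0,"tz": -3,"wx": 0,"wy": 0,"wz": 0,"gripper": 255}
    - {"tx": 0,"ty": 0,"tz": -1,"wx": 0,"wy": 0,"wz": 4,"gripper": 255}
    - {"tx": 0,"ty": 0,"tz": 0,"wx": 0,"wy": 0,"wz": 8,"gripper": 255}
    - {"tx": 0,"ty": 0,"tz": 0,"wx": 0,"wy": 0,"wz": 8,"gripper": 255}
    - {"tx": 0,"ty": 0,"tz": 0,"wx": 0,"wy": 0,"wz": 8,"gripper": 255}
    - {"tx": 0,"ty": 0,"tz": 0,"wx": 0,"wy": 0,"wz": 8,"gripper": 255}

```text
time_s: 10.45
ee_pos: [481.8, 178.9, 156.8]
tool_rot: [0.0, -0.504, 0.864, 0.0]
contact_force: [0.4, 0.1, -3.2]
finger_gap: 12.5
gripper_force: 59.2
```

```bash
cat >> h.py <<'E'
def st():
    s=read_state();q=s["tool_rot"];p=2*np.degrees(np.arctan2(q[2],q[1]));return s,(p+180)%360-180
def rows(dx,dy,n,dpsi):  # print tool shifts per row (cm) for a straight world shift while turning
    s,p=st();o=[]
    for i in range(n):
        a=np.radians(p+dpsi/n*i);x,y=dx/n,dy/n
        o.append((round((x*np.cos(a)+y*np.sin(a))/10,2),round((x*np.sin(a)-y*np.cos(a))/10,2)))
    print("psi",round(p,2),np.round(s["ee_pos"],1),"wz/row",-dpsi/n,o)
E
python3 - <<'E'
from h import *
s,p=st();print(np.round(s["qpos"],2),s["finger_gap"],s["gripper_force"],np.round(s["contact_force"],1),np.round(s["tool_rot"],4))
rows(542.5-s["ee_pos"][0],-150.5-s["ee_pos"][1],20,-160)
E
```

```text
[ 0.3   0.61 -1.08  1.89  0.63  1.03  1.57] 12.523081937347952 59.20569062232971 [ 0.4  0.1 -3.2] [ 0.     -0.5037  0.8639  0.    ]
psi -119.5 [481.8 178.9 156.8] wz/row 8.0 [(np.float64(1.28), np.float64(-1.07)), (np.float64(1.12), np.float64(-1.24)), (np.float64(0.94), np.float64(-1.39)), (np.float64(0.74), np.float64(-1.5)), (np.float64(0.52), np.float64(-1.59)), (np.float64(0.29), np.float64(-1.65)), (np.float64(0.06), np.float64(-1.67)), (np.float64(-0.17), np.float64(-1.67)), (np.float64(-0.4), np.float64(-1.63)), (np.float64(-0.63), np.float64(-1.55)), (np.float64(-0.84), np.float64(-1.45)), (np.float64(-1.03), np.float64(-1.32)), (np.float64(-1.2), np.float64(-1.16)), (np.float64(-1.35), np.float64(-0.99)), (np.float64(-1.48), np.float64(-0.79)), (np.float64(-1.57), np.float64(-0.57)), (np.float64(-1.64), np.float64(-0.35)), (np.float64(-1.67), np.float64(-0.12)), (np.float64(-1.67), np.float64(0.12)), (np.float64(-1.64), np.float64(0.35))]
```

>>> send_rows:
  plan:
    - {"tx": 1.28,"ty": -1.07,"tz": 0,"wx": 0,"wy": 0,"wz": 8.4,"gripper": 255}
    - {"tx": 1.1,"ty": -1.25,"tz": 0,"wx": 0,"wy": 0,"wz": 8.4,"gripper": 255}
    - {"tx": 0.9,"ty": -1.4,"tz": 0,"wx": 0,"wy": 0,"wz": 8.4,"gripper": 255}
    - {"tx": 0.7,"ty": -1.5,"tz": 0,"wx": 0,"wy": 0,"wz": 8.4,"gripper": 255}
    - {"tx": 0.5,"ty": -1.6,"tz": 0,"wx": 0,"wy": 0,"wz": 8.4,"gripper": 255}
    - {"tx": 0.25,"ty": -1.65,"tz": 0,"wx": 0,"wy": 0,"wz": 8.4,"gripper": 255}
    - {"tx": 0,"ty": -1.67,"tz": 0,"wx": 0,"wy": 0,"wz": 8.4,"gripper": 255}
    - {"tx": -0.2,"ty": -1.65,"tz": 0,"wx": 0,"wy": 0,"wz": 8.4,"gripper": 255}
    - {"tx": -0.5,"ty": -1.6,"tz": 0,"wx": 0,"wy": 0,"wz": 8.4,"gripper": 255}
    - {"tx": -0.7,"ty": -1.5,"tz": 0,"wx": 0,"wy": 0,"wz": 8.4,"gripper": 255}

```text
time_s: 11.45
ee_pos: [512.1, 14.6, 156.8]
tool_rot: [-0.0, 0.204, 0.979, 0.0]
contact_force: [0.6, -0.1, -3.5]
finger_gap: 12.5
gripper_force: 59.2
```

Run:
```python
from h import *
s,p=st();print(np.round(s["qpos"],2),s["finger_gap"])
rows(542.5-s["ee_pos"][0],-150.5-s["ee_pos"][1],10,-84)
```

```text
[ 0.4   0.48 -0.73  1.91  0.4   0.9   0.64] 12.45534376696785
psi 156.49 [512.1  14.6 156.8] wz/row 8.4 [(np.float64(-0.94), np.float64(-1.39)), (np.float64(-1.13), np.float64(-1.24)), (np.float64(-1.3), np.float64(-1.06)), (np.float64(-1.44), np.float64(-0.86)), (np.float64(-1.55), np.float64(-0.64)), (np.float64(-1.63), np.float64(-0.41)), (np.float64(-1.67), np.float64(-0.17)), (np.float64(-1.68), np.float64(0.08)), (np.float64(-1.65), np.float64(0.32)), (np.float64(-1.58), np.float64(0.56))]
```

>>> send_rows:
  plan:
    - {"tx": -0.95,"ty": -1.4,"tz": 0,"wx": 0,"wy": 0,"wz": 8.4,"gripper": 255}
    - {"tx": -1.15,"ty": -1.25,"tz": 0,"wx": 0,"wy": 0,"wz": 8.4,"gripper": 255}
    - {"tx": -1.3,"ty": -1.05,"tz": 0,"wx": 0,"wy": 0,"wz": 8.4,"gripper": 255}
    - {"tx": -1.45,"ty": -0.85,"tz": 0,"wx": 0,"wy": 0,"wz": 8.4,"gripper": 255}
    - {"tx": -1.55,"ty": -0.65,"tz": 0,"wx": 0,"wy": 0,"wz": 8.4,"gripper": 255}
    - {"tx": -1.65,"ty": -0.4,"tz": 0,"wx": 0,"wy": 0,"wz": 8.4,"gripper": 255}
    - {"tx": -1.67,"ty": -0.15,"tz": 0,"wx": 0,"wy": 0,"wz": 8.4,"gripper": 255}
    - {"tx": -1.68,"ty": 0.1,"tz": 0,"wx": 0,"wy": 0,"wz": 8.4,"gripper": 255}
    - {"tx": -1.65,"ty": 0.3,"tz": 0,"wx": 0,"wy": 0,"wz": 8.4,"gripper": 255}
    - {"tx": -1.6,"ty": 0.55,"tz": 0,"wx": 0,"wy": 0,"wz": 8.4,"gripper": 255}

```text
time_s: 12.45
ee_pos: [544.0, -150.5, 156.7]
tool_rot: [-0.0, 0.806, 0.591, 0.0]
contact_force: [0.4, -0.2, -3.6]
finger_gap: 12.7
gripper_force: 59.2
```

```bash
python3 - <<'E'
from h import *
s,p=st();print(np.round(s["qpos"],2),s["finger_gap"],np.round(s["ee_pos"],1),p)
S,D=cam("scene"),cam("side");a=snapshot("scene")[:,:,::-1];b=snapshot("side")[:,:,::-1]
cv2.imwrite("pics/s5.png",a);cv2.imwrite("pics/d5.png",b)
g=np.zeros((560,800,3),np.uint8)
g[:,:400]=np.clip(cv2.resize(a[70:210,120:220+0],None,fx=4,fy=4,interpolation=cv2.INTER_CUBIC)*1.0,0,255)[:, :400]
c=cv2.resize(b[190:330,225:365],None,fx=4,fy=4,interpolation=cv2.INTER_CUBIC)[:,:400*1]
E
python3 - <<'E'
import cv2,numpy as np
a=cv2.imread("pics/s5.png");b=cv2.imread("pics/d5.png")
g=np.zeros((450,800,3),np.uint8)
g[:,:396]=cv2.resize(a[65:215,125:257],None,fx=3,fy=3,interpolation=cv2.INTER_CUBIC)
g[:,400:796]=cv2.resize(b[185:335,230:362],None,fx=3,fy=3,interpolation=cv2.INTER_CUBIC)
cv2.imwrite("pics/c5.png",np.clip(g*1.4,0,255).astype(np.uint8))
E
```

```text
[ 0.4   0.49 -0.33  1.79  0.19  0.9  -0.32] 12.702841259404947 [ 544.  -150.5  156.7] 72.5013273413204
```

View pics/c5.png

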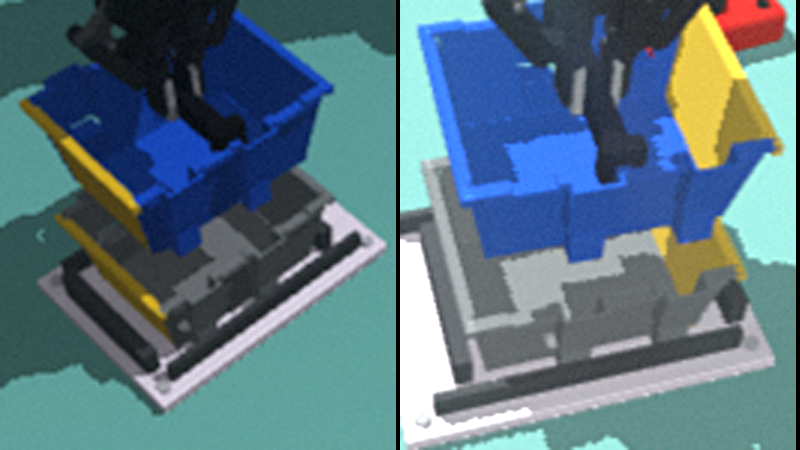

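The held tote's yellow end is above the grey tote's yellow end. I'll triangulate the blue rim corners the same way as the grey ones for a relative offset.

Run:
```python
from h import *
np.set_printoptions(precision=1,suppress=True)
S,D=cam("scene"),cam("side")
B=dict(yA=((133.3,99.3),(356.7,235)),yB=((171.7,135.7),(332.7,186.7)),fA=((203.3,69),(251.7,253.3)),fB=((236,94.3),(237.3,194)))
G=dict(yA=((144.3,137.3),(343.8,276.2)),yB=((179.7,169),(318.5,224.6)),fA=((201,102.3),(253.5,295.8)),fB=((236,131),(239.2,239.2)))
for n,P in(("blue",B),("grey",G)):
    X={k:tri(a,b,S,D) for k,(a,b) in P.items()}
    c=sum(X.values())/4;u=X["yA"]+X["yB"]-X["fA"]-X["fB"];v=X["yB"]+X["fB"]-X["yA"]-X["fA"]
    print(n,*X.values(),"c",c,"yaw",np.degrees(np.arctan2(u[1],u[0])),np.degrees(np.arctan2(v[1],v[0]))-90,np.linalg.norm(u)/2,np.linalg.norm(v)/2)
```

```text
blue [ 603.  -238.9  200. ] [ 644.5 -118.2  193.9] [ 443.  -175.6  189.9] [483.9 -59.9 202.7] c [ 543.6 -148.1  196.6] yaw -20.74904181886033 -19.198298721386564 171.4540859435741 125.2226077791971
grey [ 605.2 -237.1   84. ] [ 640.5 -112.4   85.6] [ 443.6 -188.5   84.1] [481.9 -63.5  84.8] c [ 542.8 -150.4   84.6] yaw -16.931798367003413 -16.419429942473087 167.39806821944816 130.13986779829858
```

Run:
```python
from h import *
np.set_printoptions(precision=1,suppress=True)
def edge(img,p,q,C,z,name,rev=False):
    im=cv2.GaussianBlur(cv2.imread(img).astype(np.float32)[:,:,2],(0,0),.8) # red: teal low, plate high
    p,q=np.array(p,float),np.array(q,float);t=(q-p)/np.linalg.norm(q-p);n=np.array([-t[1],t[0]]);pts=[]
    for s in np.linspace(.12,.88,50):
        o=p+s*(q-p);k=np.arange(-5,5.01,.2);l=o+k[:,None]*n
        v=cv2.remap(im,l[:,0].astype(np.float32)[None],l[:,1].astype(np.float32)[None],cv2.INTER_LINEAR)[0]
        g=np.abs(np.gradient(v));i=g.argmax()
        pts.append(l[i])
    f=cv2.fitLine(np.float32(pts),cv2.DIST_HUBER,0,.01,.01).ravel();d=np.array(pts)-f[2:]
    r=np.median(np.abs(d@[-f[1],f[0]]))
    A=f[2:]+f[:2]*((p-f[2:])@f[:2]);Bq=f[2:]+f[:2]*((q-f[2:])@f[:2])
    a,b=ray(A,C,z),ray(Bq,C,z);print(name,"res",r,a[:2],b[:2],"yaw",np.degrees(np.arctan2(*(b-a)[1::-1])))
S,D=cam("scene"),cam("side");d=np.load("pics/w1.npz");W=(d["K"],d["T"])
edge("pics/scene0.png",(253.3,147.7),(179.3,199),S,0,"scene long B")
edge("pics/side0.png",(236,327),(353,302),D,0,"side long A")
edge("pics/scene0.png",(138.3,157.7),(179.3,199),S,0,"scene short y (yaw+90)")
edge("pics/w1.png",(162,31),(192,151),W,12,"wrist short end")
edge("pics/scene0.png",(144.3,137.3),(179.7,169),S,87,"grey yellow edge scene")
edge("pics/side0.png",(318.5,224.6),(343.8,276.2),D,87,"grey yellow edge side")
edge("pics/s5.png",(133.3,99.3),(171.7,135.7),S,203,"blue yellow edge scene")
edge("pics/d5.png",(332.7,186.7),(356.7,235),D,203,"blue yellow edge side")
```

```text
scene long B res 0.14661373937979505 [433.4 -49.3] [ 660.5 -118.7] yaw -16.989670926069643
side long A res 0.6634285786166941 [ 410.  -184.5] [ 636.9 -245.3] yaw -14.988364737165147
scene short y (yaw+90) res 0.23460318431676275 [ 610.  -268.6] [ 659.4 -107.3] yaw 72.95206516195819
wrist short end res 0.19795557404565628 [444.8 -34.3] [ 396.2 -197.6] yaw -106.57659889563251
grey yellow edge scene res 0.7991758025583164 [ 598.8 -233.6] [ 647.6 -111.6] yaw 68.20321189058157
grey yellow edge side res 0.17744235315076223 [ 643.7 -114.9] [ 607.5 -239. ] yaw -106.26065496732393
blue yellow edge scene res 0.13974413944674519 [ 598.2 -234.5] [ 638.2 -106.1] yaw 72.66783210413051
blue yellow edge side res 0.8946889481760656 [ 646.5 -132.8] [ 595.5 -241.7] yaw -115.09697654403244
```

Cradle yaw is about -16.8° (three good edge fits) and the tote is at -17.5°. The best grey centre is about (542.5, -151.5). I'll trim and lower to just above the rim.

>>> send_rows:
  plan:
    - {"tx": -0.14,"ty": -0.12,"tz": 0.4,"wx": 0,"wy": 0,"wz": -0.6,"gripper": 255}
    - {"tx": 0,"ty": 0,"tz": 0.7,"wx": 0,"wy": 0,"wz": 0,"gripper": 255}
    - {"tx": 0,"ty": 0,"tz": 0.7,"wx": 0,"wy": 0,"wz": 0,"gripper": 255}
    - {"tx": 0,"ty": 0,"tz": 0.7,"wx": 0,"wy": 0,"wz": 0,"gripper": 255}
    - {"tx": 0,"ty": 0,"tz": 0.6,"wx": 0,"wy": 0,"wz": 0,"gripper": 255}
    - {"tx": 0,"ty": 0,"tz": 0.4,"wx": 0,"wy": 0,"wz": 0,"gripper": 255}
    - {"tx": 0,"ty": 0,"tz": 0.3,"wx": 0,"wy": 0,"wz": 0,"gripper": 255}
    - {"tx": 0,"ty": 0,"tz": 0.1,"wx": 0,"wy": 0,"wz": 0,"gripper": 255}
    - {"tx": 0,"ty": 0,"tz": 0,"wx": 0,"wy": 0,"wz": 0,"gripper": 255}
    - {"tx": 0,"ty": 0,"tz": 0,"wx": 0,"wy": 0,"wz": 0,"gripper": 255}

```text
time_s: 13.55
ee_pos: [542.6, -151.4, 117.5]
tool_rot: [0.0, 0.802, 0.598, 0.0]
contact_force: [0.6, -0.2, -3.8]
finger_gap: 12.2
gripper_force: 59.2
```

>>> send_rows:
  plan:
    - {"tx": 0,"ty": 0,"tz": 0.1,"wx": 0,"wy": 0,"wz": 0,"gripper": 255}
    - {"tx": 0,"ty": 0,"tz": 0.1,"wx": 0,"wy": 0,"wz": 0,"gripper": 255}
    - {"tx": 0,"ty": 0,"tz": 0.1,"wx": 0,"wy": 0,"wz": 0,"gripper": 255}
    - {"tx": 0,"ty": 0,"tz": 0.1,"wx": 0,"wy": 0,"wz": 0,"gripper": 255}
    - {"tx": 0,"ty": 0,"tz": 0.1,"wx": 0,"wy": 0,"wz": 0,"gripper": 255}
    - {"tx": 0,"ty": 0,"tz": 0.1,"wx": 0,"wy": 0,"wz": 0,"gripper": 255}
    - {"tx": 0,"ty": 0,"tz": 0,"wx": 0,"wy": 0,"wz": 0,"gripper": 255}
    - {"tx": 0,"ty": 0,"tz": 0,"wx": 0,"wy": 0,"wz": 0,"gripper": 255}
    - {"tx": 0,"ty": 0,"tz": 0,"wx": 0,"wy": 0,"wz": 0,"gripper": 255}
    - {"tx": 0,"ty": 0,"tz": 0,"wx": 0,"wy": 0,"wz": 0,"gripper": 255}

```text
time_s: 14.55
ee_pos: [542.5, -151.4, 111.3]
tool_rot: [-0.0, 0.802, 0.598, 0.0]
contact_force: [-0.3, 0.7, -3.8]
finger_gap: 12.5
gripper_force: 59.2
```

>>> send_rows:
  plan:
    - {"tx": 0,"ty": 0,"tz": 0.1,"wx": 0,"wy": 0,"wz": 0,"gripper": 255}
    - {"tx": 0,"ty": 0,"tz": 0.1,"wx": 0,"wy": 0,"wz": 0,"gripper": 255}
    - {"tx": 0,"ty": 0,"tz": 0.1,"wx": 0,"wy": 0,"wz": 0,"gripper": 255}
    - {"tx": 0,"ty": 0,"tz": 0.1,"wx": 0,"wy": 0,"wz": 0,"gripper": 255}
    - {"tx": 0,"ty": 0,"tz": 0,"wx": 0,"wy": 0,"wz": 0,"gripper": 255}
    - {"tx": 0,"ty": 0,"tz": 0,"wx": 0,"wy": 0,"wz": 0,"gripper": 255}
    - {"tx": 0,"ty": 0,"tz": 0,"wx": 0,"wy": 0,"wz": 0,"gripper": 255}
    - {"tx": 0,"ty": 0,"tz": 0,"wx": 0,"wy": 0,"wz": 0,"gripper": 255}
    - {"tx": 0,"ty": 0,"tz": 0,"wx": 0,"wy": 0,"wz": 0,"gripper": 255}
    - {"tx": 0,"ty": 0,"tz": 0,"wx": 0,"wy": 0,"wz": 0,"gripper": 255}

```text
time_s: 15.55
ee_pos: [542.5, -151.4, 107.3]
tool_rot: [0.0, 0.802, 0.598, 0.0]
contact_force: [0.8, -0.5, -3.8]
finger_gap: 12.9
gripper_force: 59.2
```

Run:
```python
from h import *
s,p=st();print(s["time_s"],np.round(s["ee_pos"],2),np.round(s["contact_force"],2),np.round(s["torque"],2),round(p,2))
```

```text
15.55 [ 542.5  -151.37  107.35] [ 0.77 -0.52 -3.83] [ 0.04 -0.03  0.01] 73.42
```

Free at about 6 mm below rim height, so the lugs are in the slots. I'll continue gently.

>>> send_rows:
  plan:
    - {"tx": 0,"ty": 0,"tz": 0.1,"wx": 0,"wy": 0,"wz": 0,"gripper": 255}
    - {"tx": 0,"ty": 0,"tz": 0.1,"wx": 0,"wy": 0,"wz": 0,"gripper": 255}
    - {"tx": 0,"ty": 0,"tz": 0.1,"wx": 0,"wy": 0,"wz": 0,"gripper": 255}
    - {"tx": 0,"ty": 0,"tz": 0.1,"wx": 0,"wy": 0,"wz": 0,"gripper": 255}
    - {"tx": 0,"ty": 0,"tz": 0.1,"wx": 0,"wy": 0,"wz": 0,"gripper": 255}
    - {"tx": 0,"ty": 0,"tz": 0.1,"wx": 0,"wy": 0,"wz": 0,"gripper": 255}
    - {"tx": 0,"ty": 0,"tz": 0.1,"wx": 0,"wy": 0,"wz": 0,"gripper": 255}
    - {"tx": 0,"ty": 0,"tz": 0.1,"wx": 0,"wy": 0,"wz": 0,"gripper": 255}
    - {"tx": 0,"ty": 0,"tz": 0,"wx": 0,"wy": 0,"wz": 0,"gripper": 255}
    - {"tx": 0,"ty": 0,"tz": 0,"wx": 0,"wy": 0,"wz": 0,"gripper": 255}

```text
time_s: 16.55
ee_pos: [542.5, -151.4, 99.3]
tool_rot: [-0.0, 0.802, 0.598, -0.0]
contact_force: [0.2, 0.3, -2.9]
finger_gap: 12.8
gripper_force: 59.2
```

Run:
```python
from h import *
s,p=st();print(s["time_s"],np.round(s["ee_pos"],2),np.round(s["contact_force"],2),np.round(s["torque"],2),round(p,2))
```

```text
16.55 [ 542.46 -151.38   99.28] [ 0.2   0.31 -2.9 ] [-0.01  0.06  0.03] 73.41
```

>>> send_rows:
  plan:
    - {"tx": 0,"ty": 0,"tz": 0.1,"wx": 0,"wy": 0,"wz": 0,"gripper": 255}
    - {"tx": 0,"ty": 0,"tz": 0.1,"wx": 0,"wy": 0,"wz": 0,"gripper": 255}
    - {"tx": 0,"ty": 0,"tz": 0.1,"wx": 0,"wy": 0,"wz": 0,"gripper": 255}
    - {"tx": 0,"ty": 0,"tz": 0.1,"wx": 0,"wy": 0,"wz": 0,"gripper": 255}
    - {"tx": 0,"ty": 0,"tz": 0.1,"wx": 0,"wy": 0,"wz": 0,"gripper": 255}
    - {"tx": 0,"ty": 0,"tz": 0.1,"wx": 0,"wy": 0,"wz": 0,"gripper": 255}
    - {"tx": 0,"ty": 0,"tz": 0.1,"wx": 0,"wy": 0,"wz": 0,"gripper": 255}
    - {"tx": 0,"ty": 0,"tz": 0.1,"wx": 0,"wy": 0,"wz": 0,"gripper": 255}
    - {"tx": 0,"ty": 0,"tz": 0,"wx": 0,"wy": 0,"wz": 0,"gripper": 255}
    - {"tx": 0,"ty": 0,"tz": 0,"wx": 0,"wy": 0,"wz": 0,"gripper": 255}

```text
time_s: 17.55
ee_pos: [542.5, -151.4, 91.3]
tool_rot: [-0.0, 0.802, 0.598, -0.0]
contact_force: [-0.2, -0.4, -3.6]
finger_gap: 12.7
gripper_force: 59.2
```

Run:
```python
from h import *
s,p=st();print(s["time_s"],np.round(s["ee_pos"],2),np.round(s["contact_force"],2),np.round(s["torque"],2),round(p,2))
```

```text
17.55 [ 542.45 -151.38   91.29] [-0.21 -0.39 -3.58] [-0.02  0.    0.  ] 73.42
```

>>> send_rows:
  plan:
    - {"tx": 0,"ty": 0,"tz": 0.1,"wx": 0,"wy": 0,"wz": 0,"gripper": 255}
    - {"tx": 0,"ty": 0,"tz": 0.1,"wx": 0,"wy": 0,"wz": 0,"gripper": 255}
    - {"tx": 0,"ty": 0,"tz": 0.1,"wx": 0,"wy": 0,"wz": 0,"gripper": 255}
    - {"tx": 0,"ty": 0,"tz": 0.1,"wx": 0,"wy": 0,"wz": 0,"gripper": 255}
    - {"tx": 0,"ty": 0,"tz": 0.1,"wx": 0,"wy": 0,"wz": 0,"gripper": 255}
    - {"tx": 0,"ty": 0,"tz": 0.1,"wx": 0,"wy": 0,"wz": 0,"gripper": 255}
    - {"tx": 0,"ty": 0,"tz": 0.1,"wx": 0,"wy": 0,"wz": 0,"gripper": 255}
    - {"tx": 0,"ty": 0,"tz": 0.1,"wx": 0,"wy": 0,"wz": 0,"gripper": 255}
    - {"tx": 0,"ty": 0,"tz": 0.1,"wx": 0,"wy": 0,"wz": 0,"gripper": 255}
    - {"tx": 0,"ty": 0,"tz": 0,"wx": 0,"wy": 0,"wz": 0,"gripper": 255}

```text
time_s: 18.55
ee_pos: [542.4, -151.3, 82.2]
tool_rot: [-0.0, 0.802, 0.598, -0.0]
contact_force: [-0.6, 0.4, -3.1]
finger_gap: 12.6
gripper_force: 59.2
```

Run:
```python
from h import *
s,p=st();print(s["time_s"],np.round(s["ee_pos"],2),np.round(s["contact_force"],2),np.round(s["torque"],2),round(p,2))
```

```text
18.55 [ 542.42 -151.34   82.16] [-0.63  0.39 -3.12] [-0.08  0.08  0.01] 73.42
```

>>> send_rows:
  plan:
    - {"tx": 0,"ty": 0,"tz": 0.1,"wx": 0,"wy": 0,"wz": 0,"gripper": 255}
    - {"tx": 0,"ty": 0,"tz": 0.1,"wx": 0,"wy": 0,"wz": 0,"gripper": 255}
    - {"tx": 0,"ty": 0,"tz": 0.1,"wx": 0,"wy": 0,"wz": 0,"gripper": 255}
    - {"tx": 0,"ty": 0,"tz": 0.1,"wx": 0,"wy": 0,"wz": 0,"gripper": 255}
    - {"tx": 0,"ty": 0,"tz": 0.05,"wx": 0,"wy": 0,"wz": 0,"gripper": 255}
    - {"tx": 0,"ty": 0,"tz": 0.05,"wx": 0,"wy": 0,"wz": 0,"gripper": 255}
    - {"tx": 0,"ty": 0,"tz": 0.05,"wx": 0,"wy": 0,"wz": 0,"gripper": 255}
    - {"tx": 0,"ty": 0,"tz": 0.05,"wx": 0,"wy": 0,"wz": 0,"gripper": 255}
    - {"tx": 0,"ty": 0,"tz": 0,"wx": 0,"wy": 0,"wz": 0,"gripper": 255}
    - {"tx": 0,"ty": 0,"tz": 0,"wx": 0,"wy": 0,"wz": 0,"gripper": 255}

```text
time_s: 19.55
ee_pos: [542.8, -151.4, 76.5]
tool_rot: [0.0, 0.802, 0.598, 0.0]
contact_force: [1.9, 0.5, 2.5]
finger_gap: 12.7
gripper_force: 60.0
```

Run:
```python
from h import *
s,p=st();print(s["time_s"],np.round(s["ee_pos"],2),np.round(s["contact_force"],2),np.round(s["torque"],2),round(p,2))
```

```text
19.55 [ 542.81 -151.4    76.48] [1.86 0.47 2.52] [-0.16 -0.42  0.  ] 73.42
```

The spring catches have started: about 6 N net. I'll go on in small steps.

>>> send_rows:
  plan:
    - {"tx": 0,"ty": 0,"tz": 0.05,"wx": 0,"wy": 0,"wz": 0,"gripper": 255}
    - {"tx": 0,"ty": 0,"tz": 0.05,"wx": 0,"wy": 0,"wz": 0,"gripper": 255}
    - {"tx": 0,"ty": 0,"tz": 0.05,"wx": 0,"wy": 0,"wz": 0,"gripper": 255}
    - {"tx": 0,"ty": 0,"tz": 0.05,"wx": 0,"wy": 0,"wz": 0,"gripper": 255}
    - {"tx": 0,"ty": 0,"tz": 0,"wx": 0,"wy": 0,"wz": 0,"gripper": 255}
    - {"tx": 0,"ty": 0,"tz": 0,"wx": 0,"wy": 0,"wz": 0,"gripper": 255}
    - {"tx": 0,"ty": 0,"tz": 0,"wx": 0,"wy": 0,"wz": 0,"gripper": 255}
    - {"tx": 0,"ty": 0,"tz": 0,"wx": 0,"wy": 0,"wz": 0,"gripper": 255}
    - {"tx": 0,"ty": 0,"tz": 0,"wx": 0,"wy": 0,"wz": 0,"gripper": 255}
    - {"tx": 0,"ty": 0,"tz": 0,"wx": 0,"wy": 0,"wz": 0,"gripper": 255}

```text
time_s: 20.55
ee_pos: [542.6, -151.4, 74.3]
tool_rot: [0.0, 0.802, 0.598, 0.0]
contact_force: [3.2, -1.7, 3.3]
finger_gap: 12.4
gripper_force: 60.2
```

Run:
```python
from h import *
s,p=st();print(s["time_s"],np.round(s["ee_pos"],2),np.round(s["contact_force"],2),np.round(s["torque"],2),round(p,2))
```

```text
20.55 [ 542.56 -151.36   74.32] [ 3.18 -1.72  3.32] [-0.11 -0.8  -0.01] 73.42
```

Low force, with a small side push along +u (3.6 N). I'll ease that way by half a millimetre while pressing on.

>>> send_rows:
  plan:
    - {"tx": 0,"ty": 0.05,"tz": 0,"wx": 0,"wy": 0,"wz": 0,"gripper": 255}
    - {"tx": 0,"ty": 0,"tz": 0.05,"wx": 0,"wy": 0,"wz": 0,"gripper": 255}
    - {"tx": 0,"ty": 0,"tz": 0.05,"wx": 0,"wy": 0,"wz": 0,"gripper": 255}
    - {"tx": 0,"ty": 0,"tz": 0.05,"wx": 0,"wy": 0,"wz": 0,"gripper": 255}
    - {"tx": 0,"ty": 0,"tz": 0.05,"wx": 0,"wy": 0,"wz": 0,"gripper": 255}
    - {"tx": 0,"ty": 0,"tz": 0,"wx": 0,"wy": 0,"wz": 0,"gripper": 255}
    - {"tx": 0,"ty": 0,"tz": 0,"wx": 0,"wy": 0,"wz": 0,"gripper": 255}
    - {"tx": 0,"ty": 0,"tz": 0,"wx": 0,"wy": 0,"wz": 0,"gripper": 255}
    - {"tx": 0,"ty": 0,"tz": 0,"wx": 0,"wy": 0,"wz": 0,"gripper": 255}
    - {"tx": 0,"ty": 0,"tz": 0,"wx": 0,"wy": 0,"wz": 0,"gripper": 255}

```text
time_s: 21.55
ee_pos: [542.8, -151.5, 72.1]
tool_rot: [-0.0, 0.802, 0.598, -0.0]
contact_force: [1.9, -1.5, -4.4]
finger_gap: 12.9
gripper_force: 59.1
```

Run:
```python
from h import *
s,p=st();print(s["time_s"],np.round(s["ee_pos"],2),np.round(s["contact_force"],2),np.round(s["torque"],2),round(p,2))
```

```text
21.55 [ 542.79 -151.47   72.13] [ 1.92 -1.49 -4.36] [-0.18 -0.64  0.02] 73.42
```

Past the balls: the force has dropped to -4.4. Now the last 1.5 mm.

>>> send_rows:
  plan:
    - {"tx": 0,"ty": 0.03,"tz": 0.05,"wx": 0,"wy": 0,"wz": 0,"gripper": 255}
    - {"tx": 0,"ty": 0,"tz": 0.05,"wx": 0,"wy": 0,"wz": 0,"gripper": 255}
    - {"tx": 0,"ty": 0,"tz": 0.05,"wx": 0,"wy": 0,"wz": 0,"gripper": 255}
    - {"tx": 0,"ty": 0,"tz": 0,"wx": 0,"wy": 0,"wz": 0,"gripper": 255}
    - {"tx": 0,"ty": 0,"tz": 0,"wx": 0,"wy": 0,"wz": 0,"gripper": 255}
    - {"tx": 0,"ty": 0,"tz": 0,"wx": 0,"wy": 0,"wz": 0,"gripper": 255}
    - {"tx": 0,"ty": 0,"tz": 0,"wx": 0,"wy": 0,"wz": 0,"gripper": 255}
    - {"tx": 0,"ty": 0,"tz": 0,"wx": 0,"wy": 0,"wz": 0,"gripper": 255}
    - {"tx": 0,"ty": 0,"tz": 0,"wx": 0,"wy": 0,"wz": 0,"gripper": 255}
    - {"tx": 0,"ty": 0,"tz": 0,"wx": 0,"wy": 0,"wz": 0,"gripper": 255}

```text
time_s: 22.55
ee_pos: [543.2, -151.6, 70.8]
tool_rot: [-0.0, 0.802, 0.598, -0.0]
contact_force: [1.3, 0.1, -0.1]
finger_gap: 13.0
gripper_force: 59.5
```

Run:
```python
from h import *
s,p=st();print(s["time_s"],np.round(s["ee_pos"],2),np.round(s["contact_force"],2),np.round(s["torque"],2),round(p,2))
```

```text
22.55 [ 543.23 -151.6    70.77] [ 1.31  0.11 -0.1 ] [-0.1  -0.33  0.02] 73.42
```

>>> send_rows:
  plan:
    - {"tx": 0,"ty": 0.02,"tz": 0.03,"wx": 0,"wy": 0,"wz": 0,"gripper": 255}
    - {"tx": 0,"ty": 0,"tz": 0.02,"wx": 0,"wy": 0,"wz": 0,"gripper": 255}
    - {"tx": 0,"ty": 0,"tz": 0,"wx": 0,"wy": 0,"wz": 0,"gripper": 255}
    - {"tx": 0,"ty": 0,"tz": 0,"wx": 0,"wy": 0,"wz": 0,"gripper": 255}
    - {"tx": 0,"ty": 0,"tz": 0,"wx": 0,"wy": 0,"wz": 0,"gripper": 255}
    - {"tx": 0,"ty": 0,"tz": 0,"wx": 0,"wy": 0,"wz": 0,"gripper": 255}
    - {"tx": 0,"ty": 0,"tz": 0,"wx": 0,"wy": 0,"wz": 0,"gripper": 255}
    - {"tx": 0,"ty": 0,"tz": 0,"wx": 0,"wy": 0,"wz": 0,"gripper": 255}
    - {"tx": 0,"ty": 0,"tz": 0,"wx": 0,"wy": 0,"wz": 0,"gripper": 255}
    - {"tx": 0,"ty": 0,"tz": 0,"wx": 0,"wy": 0,"wz": 0,"gripper": 255}

```text
time_s: 23.55
ee_pos: [543.4, -151.7, 70.6]
tool_rot: [0.0, 0.802, 0.598, -0.0]
contact_force: [-1.6, 0.4, 6.8]
finger_gap: 12.6
gripper_force: 60.6
```

Run:
```python
from h import *
s,p=st();print(s["time_s"],np.round(s["ee_pos"],2),np.round(s["contact_force"],2),np.round(s["torque"],2),round(p,2))
```

```text
23.55 [ 543.44 -151.66   70.59] [-1.65  0.43  6.81] [0.09 0.38 0.04] 73.42
```

Bottomed: about 10 N net, and z is at the predicted 70.6. Now I'll release and withdraw.

>>> send_rows:
  plan:
    - {"tx": 0,"ty": 0,"tz": 0,"wx": 0,"wy": 0,"wz": 0,"gripper": 120}
    - {"tx": 0,"ty": 0,"tz": 0,"wx": 0,"wy": 0,"wz": 0,"gripper": 120}
    - {"tx": 0,"ty": 0,"tz": 0,"wx": 0,"wy": 0,"wz": 0,"gripper": 120}
    - {"tx": 0,"ty": 0,"tz": 0,"wx": 0,"wy": 0,"wz": 0,"gripper": 120}
    - {"tx": 0,"ty": 0,"tz": 0,"wx": 0,"wy": 0,"wz": 0,"gripper": 120}
    - {"tx": 0,"ty": 0,"tz": -0.5,"wx": 0,"wy": 0,"wz": 0,"gripper": 120}
    - {"tx": 0,"ty": 0,"tz": -0.5,"wx": 0,"wy": 0,"wz": 0,"gripper": 120}
    - {"tx": 0,"ty": 0,"tz": -1,"wx": 0,"wy": 0,"wz": 0,"gripper": 120}
    - {"tx": 0,"ty": 0,"tz": -1,"wx": 0,"wy": 0,"wz": 0,"gripper": 120}
    - {"tx": 0,"ty": 0,"tz": 0,"wx": 0,"wy": 0,"wz": 0,"gripper": 120}

```text
time_s: 24.55
ee_pos: [544.4, -151.9, 102.1]
tool_rot: [0.001, 0.802, 0.598, 0.001]
contact_force: [0.2, -0.4, -0.2]
finger_gap: 45.6
gripper_force: 0.0
```

>>> send_rows:
  plan:
    - {"tx": 0,"ty": 0,"tz": -2,"wx": 0,"wy": 0,"wz": 0,"gripper": 120}
    - {"tx": 0,"ty": 0,"tz": -2,"wx": 0,"wy": 0,"wz": 0,"gripper": 120}
    - {"tx": 0,"ty": 0,"tz": -2,"wx": 0,"wy": 0,"wz": 0,"gripper": 120}
    - {"tx": 0,"ty": 0,"tz": -3,"wx": 0,"wy": 0,"wz": 0,"gripper": 120}
    - {"tx": 0,"ty": 0,"tz": -3,"wx": 0,"wy": 0,"wz": 0,"gripper": 120}
    - {"tx": 0,"ty": 0,"tz": -3,"wx": 0,"wy": 0,"wz": 0,"gripper": 120}
    - {"tx": 0,"ty": 0,"tz": -3,"wx": 0,"wy": 0,"wz": 0,"gripper": 120}
    - {"tx": 0,"ty": 0,"tz": -2,"wx": 0,"wy": 0,"wz": 0,"gripper": 120}
    - {"tx": 0,"ty": 0,"tz": 0,"wx": 0,"wy": 0,"wz": 0,"gripper": 120}
    - {"tx": 0,"ty": 0,"tz": 0,"wx": 0,"wy": 0,"wz": 0,"gripper": 120}

```text
time_s: 25.55
ee_pos: [543.3, -151.7, 300.2]
tool_rot: [0.0, 0.802, 0.598, 0.0]
contact_force: [-0.5, -0.3, -0.6]
finger_gap: 45.2
gripper_force: 0.0
```

Run:
```python
from h import *
a=snapshot("scene")[:,:,::-1];b=snapshot("side")[:,:,::-1]
g=np.zeros((450,800,3),np.uint8)
g[:,:396]=cv2.resize(a[65:215,125:257],None,fx=3,fy=3,interpolation=cv2.INTER_CUBIC)
g[:,400:796]=cv2.resize(b[185:335,230:362],None,fx=3,fy=3,interpolation=cv2.INTER_CUBIC)
cv2.imwrite("pics/c6.png",np.clip(g*1.4,0,255).astype(np.uint8))
```

```text
(no output)
```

View pics/c6.png

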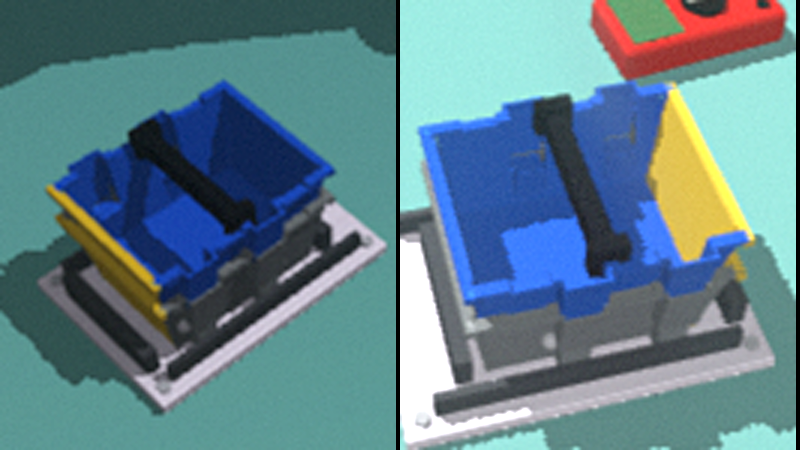

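The blue tote sits level inside the grey one, yellow over yellow (corner at scene (141,128), side (347,265)), and the gripper is clear. I'll do one height check, then hand in.

Run:
```python
from h import *
S,D=cam("scene"),cam("side")
z=[tri((125+a/3,65+b/3),(230+c/3,185+d/3),S,D)[2] for a,b,c,d in((48,190,351,240),(155,288,270,86),(333,172,22,130))]
print(z)
if 110<np.mean(z)<126: print(finish_job())
```

```text
[np.float64(116.05794976660663), np.float64(116.52916753785217), np.float64(115.01757939115467)]
the job is handed in; nothing more can be done
None
```

The blue tote is nested fully home in the grey tote, yellow end over yellow end, and released with the gripper clear; the job is handed in at about 26 s, and the meter, amplifier module and reel were not touched.

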